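# Fill the tube basket and carry it level by its bail

### The job

Lay the loose amber tube gently, without dropping it, into the groove on top of the two tubes in the wire basket, so that all three lie nested lengthwise, and let go of it. Then swing the basket's folded wire handle upright by its black grip while the basket stays on the bench, and lift the basket by that grip about 10 cm clear of the bench. Finish while holding it there, level and still with all three tubes in place, and without knocking any of the things standing around.

Things in the scene. Friction and masses are not known exactly. Their poses are not given: they have to be found in the camera images.
- basket: open steel wire basket on the bench, 69 mm wide (x), 145 mm long (y), 0.42 kg empty. Origin: centre of its underside, z up. Inside 64 x 140 mm, floor 6 mm above the origin, walls up to 28 mm. In the middle of each short end a flat ear 18 mm wide rises to 69 mm with the pivot of the wire handle; the pivot axis runs parallel to y, 60 mm straight above the origin.
- bail (a joint): angle of the wire handle (bail) on its pivots: 0 = upright, grip straight above the middle of the basket; 1.5 = folded down to its stop on the basket's -x side, about as at the start. It swings freely and falls back when let go.
- grip: black plastic grip, a bar 16 mm thick and 80 mm long on the cross bar of the wire handle, 90 mm from the pivot axis. Origin: its centre; y along it, parallel to the basket's y. It turns freely on the wire, so it can stay gripped while the handle swings. Folded, it is about 66 mm above the bench, 90 mm to the basket's -x side; upright 150 mm above the basket's underside.
- tube_c_center (a point): amber glass culture tube with black screw cap, 30 mm thick, 120 mm long, 75 g; point at its middle, on the axis; y along it to the cap. The loose one: it lies alone on the bench and rolls if pushed. In the groove its middle is about 47 mm above the basket's origin, and fingertips more than about 9 mm below its axis would strike the tubes underneath.
- tube_a_center (a point): amber glass culture tube with black screw cap, 30 mm thick, 120 mm long, 75 g; point at its middle, on the axis; y along it to the cap. It lies on the basket's floor on the -x side, middle about 21 mm above the basket's origin.
- tube_b_center (a point): amber glass culture tube with black screw cap, 30 mm thick, 120 mm long, 75 g; point at its middle, on the axis; y along it to the cap. It lies on the basket's floor on the +x side, beside the other, middle about 21 mm above the basket's origin.
- std_amber: amber standard bottle with a black cap, 46 mm in diameter, 88 mm tall, standing; a bystander, leave it alone. Origin at the centre of its underside.
- filter_tin: round white tin with a blue lid, 53 mm in diameter, 42 mm tall; a bystander, leave it alone. Origin at the centre of its underside.
- timer: white lab timer lying on the bench, 58 x 62 x 18 mm; a bystander, leave it alone. Origin at the centre of its underside.
- petri_dish: covered glass dish, 61 mm in diameter, 14 mm high; a bystander, leave it alone. Origin at the centre of its underside.
Not all that is in view belongs to the job. Of the things that look like the basket, the largest one is meant.

How it is judged:
By the outcome, as a careful person would: the job done as asked, in the order asked, and still so for the second after the job is handed in, while the arm keeps its last pose, push and grip.
It also fails if it takes over 64 s, if anything falls off the work surface, if the arm or the gripper's body presses on something with over 40 N, if the wrist force passes 120 N, or if a joint passes its speed limit or range.

### The arm

A 6-joint arm with a two-finger parallel gripper is mounted at the origin on a cart in front of the work surface, level with it; the furniture and walls round the work are solid. World frame = base frame: x ahead of the robot, y to its left, z up, the work surface at z = 0. Lengths are in m, angles in rad, forces in N, time in s.
With the tool pointing down it reaches from about 0.35 to 0.775 m from the base axis. Payload 7.3 kg.
Tool frame: the origin (TCP) lies at the very end of the fingers, on their centre line; the grasp point (between the pads) lies 19 mm behind it (robot.hold_point_z is the distance from the TCP to the grasp point, in m); z points along the fingers, y is the direction in which the jaws open and shut (so a half turn about z gives the same grasp; the last joint's range is limited). The gripper opens to 92 mm and grips with 3 to 60 N. Pads are 19 mm wide; open, the fingers measure 130 mm over their backs; the gripper's body (75 mm by 190 mm) begins 47 mm behind the grasp point.
Start: joints at [-1.291, 0.342, 1.524, -0, 1.275, -0.146], TCP at [0.217, -0.478, 0.227] pointing down, gripper open.
Joint ranges: [-2.53, 2.53], [-0.77, 2.02], [0.04, 2.7], [-1, 4.14], [0.28, 2.66], [-3.11, 3.11]. Speed limits (rad/s): [2.57, 2.57, 3.14, 3.14, 3.14, 3.14].

### API

Orientations are given as [roll, pitch, yaw] about the fixed x, y, z axes, in that order (R = Rz(yaw) Ry(pitch) Rx(roll)).
In Python, from cell import monitor, viewer, robot gives the robot as it stands.
- The arm moves only by the tool move_arm, never from a script. Its argument "deltas" is a list of rows, each an object of numbers: "x", "y", "z": the shift along the tool's x, y, z in m; "wx", "wy", "wz": the turn, a rotation vector about the tool's x, y, z in degrees; "hand": the opening, from 0 (shut) to 1 (fully open). In form: [{"x": .., "y": .., "z": .., "wx": .., "wy": .., "wz": .., "hand": ..}, ...]. A call has 1 to 8 rows; each row is the pose to reach, as a shift and turn from the pose commanded when the call began, along the tool's axes at that moment; what a row does not reach only later rows make up. A row lasts 1/8 s, in which the tool goes at most 62.5 mm and 10.7 degrees, less where a joint would pass 70% of its speed; a pose out of reach is approached as far as the arm can. A call with a gripper value outside its range is refused whole. The fingers move at their own pace and stop on an object; "grip_force" is the grip in N (left out, the last holds). Time passes only in rows, so rows that repeat a pose let the fingers close. It gives the time, the measured TCP pose, the force and the opening at its end, in the units of the state.
- monitor.observe(): the state, without advancing time (a new reading comes with each control period).
- viewer.read_camera(name): name is "scene" or "side" or "wrist"; returns the picture (400x640x3 uint8, red, green, blue); there is no depth.
- viewer.camera_params(name): a dict with "camera_matrix" (3x3 intrinsics, pixels), "R" (3x3) and "t" (3): a world point X has camera coordinates R X + t. Camera axes: x right, y down, z forward; pixel columns grow to the right and rows downward; lengths in m; the calibration is good to about 2 mm. A picture is of the moment at which its call begins: read the wrist's pose just before it. camera_params takes no time and is no camera call; for the wrist camera it gives the pose at the moment of the call.
- robot.hand_in(): hands the job in, once; it reports no verdict.
The state is a dict: "time": time; "qpos": joint angles; "qvel": joint speeds; "joint_efforts": joint torques, N m; "tool_pos": TCP position; "tool_rot": TCP orientation; "contact_force": force on the tool from outside, world axes, zero at the start; "torque": the same for the moment, N m; "opening": finger opening in m.
Only numpy, scipy, OpenCV 4.12 (cv2) and the standard library are available. Lean on these libraries where they do the work, as an engineer would, in place of code of your own. Each camera call takes 0.05 s, during which the arm holds its last target. There are 200 camera calls.

## Working session

There is one attempt and no reset: what is moved stays moved. The work goes in short steps, Python scripts to look and compute and a tool call to move; the robot and the scene stay as the last step left them, time stands still between calls to the robot, and variables do not carry over. Pictures are saved under pics/ and viewed, about 8 in all and at most 12, crops included, and the job is handed in when it is done.

Besides the shell and the picture viewer there is one more tool, called after "Call:" as name(argument=value, ...) on one line, values as JSON. move_arm: Moves the arm, as the interface text tells. Its arguments: {"type":"object","properties":{"deltas":{"type":"array","items":{"type":"object","properties":{"x":{"type":"number"},"y":{"type":"number"},"z":{"type":"number"},"wx":{"type":"number"},"wy":{"type":"number"},"wz":{"type":"number"},"hand":{"type":"number"}}}},"grip_force":{"type":"number"}},"required":["deltas"]}

```bash
mkdir -p pics; ls; cat > h.py <<'E'
import numpy as np, cv2
from cell import monitor, viewer, robot
from scipy.spatial.transform import Rotation as Ro
def snap(n,f):
    p=viewer.camera_params(n); im=viewer.read_camera(n)
    cv2.imwrite('pics/'+f,im[:,:,::-1]); np.savez('pics/'+f+'.npz',**{k:np.array(p[k]) for k in('camera_matrix','R','t')}); return im
def ray(f,u,v):
    p=np.load('pics/'+f+'.npz');K,R,t=p['camera_matrix'],p['R'],p['t'].ravel()
    return -R.T@t, R.T@np.linalg.solve(K,[u,v,1.])
def onz(f,u,v,z):
    c,d=ray(f,u,v); return c+d*(z-c[2])/d[2]
def proj(f,X):
    p=np.load('pics/'+f+'.npz');q=p['camera_matrix']@(p['R']@np.array(X)+p['t'].ravel()); return q[:2]/q[2]
def tri(*obs):
    A=np.zeros((3,3));b=np.zeros(3)
    for o in obs:
        c,d=ray(*o);d=d/np.linalg.norm(d);P=np.eye(3)-np.outer(d,d);A+=P;b+=P@c
    return np.linalg.solve(A,b)
E
python3 - <<'E'
from h import *
a=snap('scene','s0.png');b=snap('side','d0.png')
for n in('scene','side'):
    p=viewer.camera_params(n);R=np.array(p['R']);print(n,-R.T@np.array(p['t']).ravel(),R[2])
print(monitor.observe())
E
```

```text
pics
scene [ 0.04194405 -0.89080737  0.72410636] [ 0.46256374  0.70291594 -0.54031839]
side [0.2281395  0.98493178 0.66169919] [ 0.27770358 -0.84771357 -0.45195402]
{'time': 0.1, 'qpos': array([-1.29096360e+00,  3.42609742e-01,  1.52492120e+00, -4.24644725e-06,
        1.27536254e+00, -1.46003961e-01]), 'qvel': array([-0.00111211, -0.00240109, -0.00281308, -0.00136637,  0.00218207,
        0.00065418]), 'joint_efforts': array([ 1.82896631e-03, -4.32006061e+01, -2.44694799e+01,  7.18412292e-02,
        5.26040629e-02, -4.29266777e-05]), 'tool_pos': array([ 0.21678748, -0.47776445,  0.22613702]), 'tool_rot': array([-3.14030508e+00, -1.85234212e-04,  4.25837804e-01]), 'contact_force': array([-0.06012003,  0.06524711, -0.58701193]), 'torque': array([-0.00598762, -0.0527952 , -0.04160785]), 'opening': 0.09139801250179329}
```

View pics/s0.png

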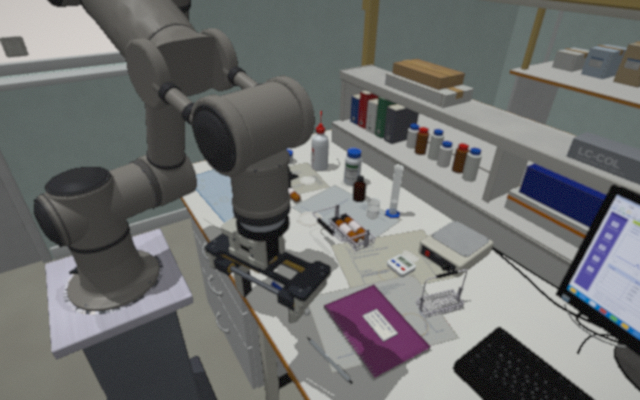

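View pics/d0.png

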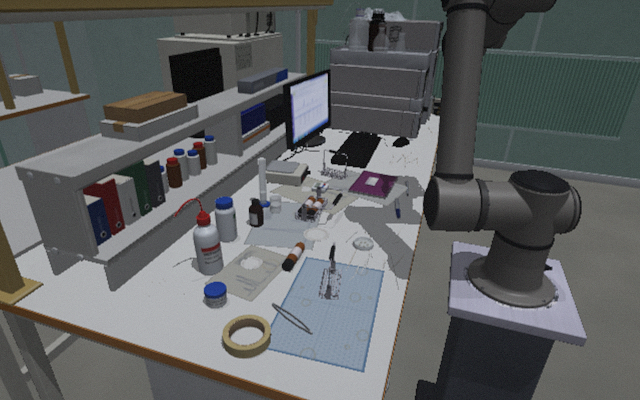

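```bash
python3 - <<'E'
from h import *
a=cv2.imread('pics/s0.png');b=cv2.imread('pics/d0.png')
A=cv2.resize(a[150:260,270:430],(800,550),interpolation=2)
B=cv2.resize(b[150:310,230:410],(675,600),interpolation=2)
cv2.imwrite('pics/s0c.png',A);cv2.imwrite('pics/d0c.png',B)
for f,u,v in [('d0.png',294,256),('d0.png',313,205),('d0.png',328,285),('d0.png',340,165),('s0.png',350,230),('s0.png',294,197),('s0.png',400,262),('s0.png',359,188)]: print(f,u,v,onz(f,u,v,.02).round(3))
E
```

```text
d0.png 294 256 [0.568 0.124 0.02 ]
d0.png 313 205 [ 0.62  -0.187  0.02 ]
d0.png 328 285 [0.442 0.211 0.02 ]
d0.png 340 165 [ 0.633 -0.585  0.02 ]
s0.png 350 230 [ 0.618 -0.176  0.02 ]
s0.png 294 197 [0.565 0.067 0.02 ]
s0.png 400 262 [ 0.649 -0.358  0.02 ]
s0.png 359 188 [ 0.786 -0.     0.02 ]
```

View pics/s0c.png

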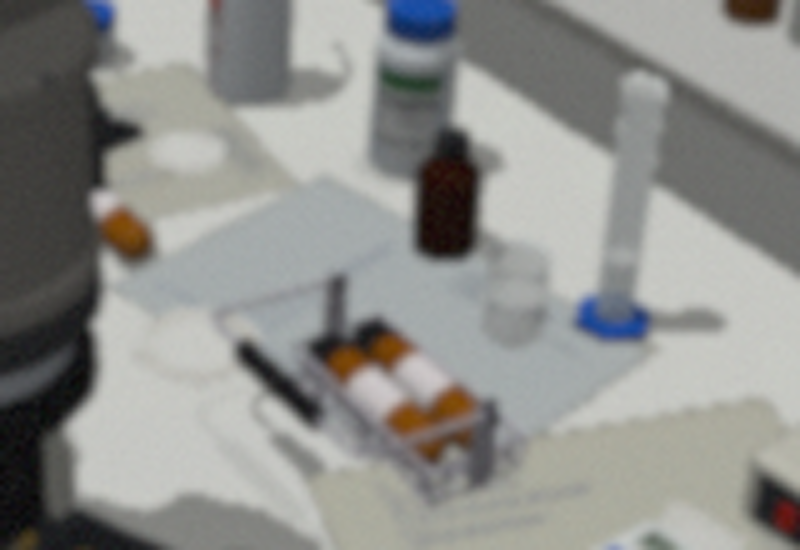

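View pics/d0c.png

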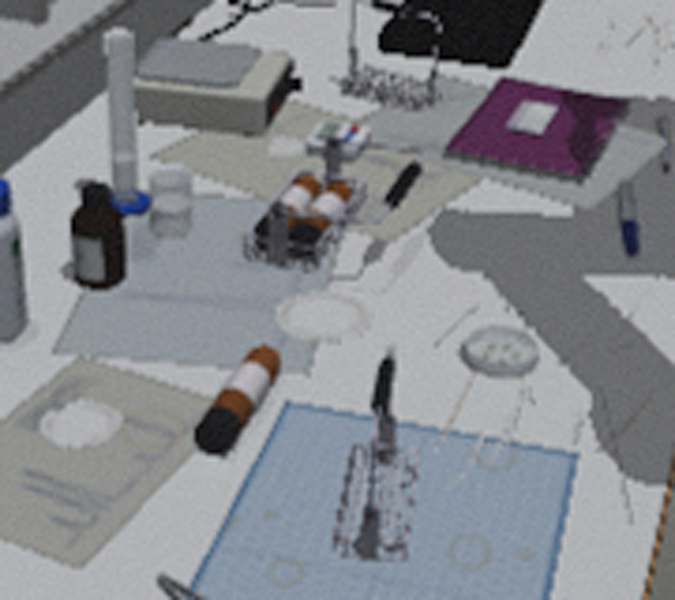

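Basket-like things: the one with two amber tubes (side 313,205), an empty one (328,285) and one on the far side (340,165). The first is meant, since it holds the tubes and has the grip folded down beside it. The loose tube is the amber one alone at side (294,256). The crops confirm both. Next I'll fly over the tube.

```bash
cat >> h.py <<'E'
def delta(pos,yaw=None):
    s=monitor.observe();R=Ro.from_euler('xyz',s['tool_rot']).as_matrix()
    d=R.T@(np.array(pos)-s['tool_pos'])
    w=None
    if yaw is not None: w=Ro.from_matrix(R.T@Ro.from_euler('xyz',[np.pi,0,yaw]).as_matrix()).as_rotvec(degrees=True).round(1)
    print('d',d.round(4),'w',w); return d
E
python3 - <<'E'
from h import *
c=onz('d0.png',230+215/3.75,150+432/3.75,.015);e=onz('d0.png',230+265/3.75,150+355/3.75,.015)
print(c,e,np.linalg.norm(c-e),np.arctan2(*(c-e)[1::-1]))
b0=onz('d0.png',230+280/3.75,150+235/3.75,.05);b1=onz('d0.png',230+333/3.75,150+155/3.75,.05);print('ears',b0,b1)
g0=onz('d0.png',230+417/3.75,150+168/3.75,.066);g1=onz('d0.png',230+390/3.75,150+205/3.75,.066);print('grip',g0,g1)
p=viewer.camera_params('wrist');R=np.array(p['R']);print('wrist',-R.T@np.array(p['t']).ravel(),R,p['camera_matrix'])
delta([.52,.12,.25],1.57)
E
```

```text
[0.57189704 0.16361522 0.015     ] [0.57382948 0.05602998 0.015     ] 0.10760259550277401 1.5887563003993845
ears [ 0.6088038  -0.07242549  0.05      ] [ 0.6165449  -0.23955185  0.05      ]
grip [ 0.52647835 -0.20950241  0.066     ] [ 0.52875311 -0.13014188  0.066     ]
wrist [ 0.28098885 -0.44856534  0.38329503] [[ 0.41272581 -0.91085415 -0.0014577 ]
 [-0.87847399 -0.39847563  0.26362971]
 [-0.24070907 -0.10752623 -0.96462285]] [[290.16089581   0.         315.95346082]
 [  0.         290.16089581 198.94111821]
 [  0.           0.           1.        ]]
d [ 0.5231 -0.4192 -0.0232] w [ -0.1  -0.1 -65.6]
```

```bash
python3 - <<'E'
from h import *
delta([.56,.0,.26],1.575)
E
```

```text
d [ 0.5099 -0.2934 -0.0334] w [ -0.1  -0.1 -65.8]
```

Call:
move_arm(deltas=[{"x": 0.06, "y": -0.035, "z": -0.033, "wz": -8}, {"x": 0.12, "y": -0.07, "z": -0.033, "wz": -17}, {"x": 0.175, "y": -0.1, "z": -0.033, "wz": -26}, {"x": 0.225, "y": -0.13, "z": -0.033, "wz": -35}, {"x": 0.28, "y": -0.16, "z": -0.033, "wz": -44}, {"x": 0.33, "y": -0.19, "z": -0.033, "wz": -53}, {"x": 0.38, "y": -0.22, "z": -0.033, "wz": -60}, {"x": 0.42, "y": -0.245, "z": -0.033, "wz": -65.8}])

```text
schema error: expected keys x, y, z, wx, wy, wz, hand
```

```bash
python3 - <<'E'
from h import *
print(monitor.observe()['tool_pos']);delta([.56,.0,.26],1.575)
E
```

```text
[ 0.21678748 -0.47776445  0.22613702]
d [ 0.5099 -0.2934 -0.0334] w [ -0.1  -0.1 -65.8]
```

All keys are required.

Call:
move_arm(deltas=[{"x": 0.06, "y": -0.035, "z": -0.033, "wx": 0, "wy": 0, "wz": -8, "hand": 1}, {"x": 0.12, "y": -0.07, "z": -0.033, "wx": 0, "wy": 0, "wz": -17, "hand": 1}, {"x": 0.175, "y": -0.1, "z": -0.033, "wx": 0, "wy": 0, "wz": -26, "hand": 1}, {"x": 0.225, "y": -0.13, "z": -0.033, "wx": 0, "wy": 0, "wz": -35, "hand": 1}, {"x": 0.28, "y": -0.16, "z": -0.033, "wx": 0, "wy": 0, "wz": -44, "hand": 1}, {"x": 0.33, "y": -0.19, "z": -0.033, "wx": 0, "wy": 0, "wz": -53, "hand": 1}, {"x": 0.38, "y": -0.22, "z": -0.033, "wx": 0, "wy": 0, "wz": -60, "hand": 1}, {"x": 0.42, "y": -0.245, "z": -0.033, "wx": 0, "wy": 0, "wz": -65.8, "hand": 1}])

```text
time: 1.1
tool_pos: [0.499, -0.0794, 0.2594]
tool_rot: [-3.141, -0.0, 1.579]
contact_force: [1.3, -1.1, -0.3]
opening: 0.0917
```

```bash
python3 - <<'E'
from h import *
print(monitor.observe()['tool_pos'],monitor.observe()['tool_rot']);delta([.56,.0,.26],1.575)
E
```

```text
[ 0.49899314 -0.07938307  0.25944091] [-3.14123367e+00 -2.99814830e-05  1.57855156e+00]
d [ 0.0789  0.0616 -0.0006] w [-0.  -0.   0.2]
```

Call:
move_arm(deltas=[{"x": 0.04, "y": 0.03, "z": 0, "wx": 0, "wy": 0, "wz": 0, "hand": 1}, {"x": 0.079, "y": 0.062, "z": 0, "wx": 0, "wy": 0, "wz": 0, "hand": 1}, {"x": 0.079, "y": 0.062, "z": 0, "wx": 0, "wy": 0, "wz": 0, "hand": 1}, {"x": 0.079, "y": 0.062, "z": 0, "wx": 0, "wy": 0, "wz": 0, "hand": 1}])

```text
time: 1.6
tool_pos: [0.5594, -0.0025, 0.2591]
tool_rot: [-3.14, 0.0, 1.575]
contact_force: [-0.2, 0.4, -0.4]
opening: 0.092
```

```bash
python3 - <<'E'
from h import *
snap('wrist','w1.png');print(monitor.observe()['tool_pos'],monitor.observe()['tool_rot'])
E
```

```text
[ 0.55926325 -0.00299225  0.25939214] [-3.14046869e+00  3.41033313e-04  1.57365219e+00]
```

View pics/w1.png

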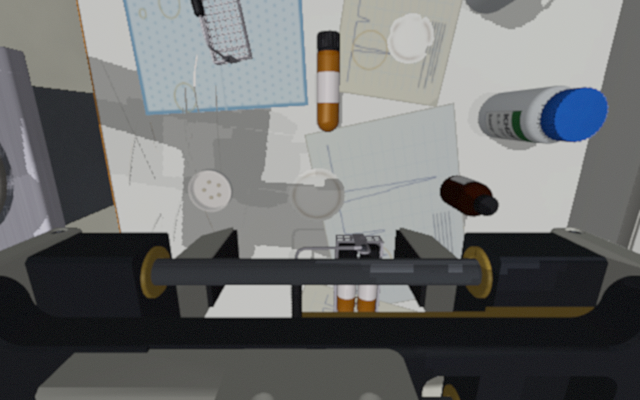

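The loose tube lies from its cap (328,32) to its end (328,131), the petri dish is at (318,193), and the basket's near ear is at (358,240). The gripper hides the rest of the basket. I'll measure the tube by colour.

```bash
python3 - <<'E'
from h import *
im=cv2.imread('pics/w1.png')
hsv=cv2.cvtColor(im,cv2.COLOR_BGR2HSV)
m=((hsv[...,0]<22)&(hsv[...,1]>120)&(hsv[...,2]>60)).astype(np.uint8)
m[:, :300]=0;m[:,355:]=0;m[150:]=0
ys,xs=np.nonzero(m);print(len(xs),ys.min(),ys.max())
c=[];
for y in range(ys.min()+3,ys.max()-8):
    r=xs[ys==y]
    if len(r)>15:c.append(((r.min()+r.max())/2,y,r.max()-r.min()+1))
c=np.array(c);P=np.array([onz('w1.png',u,v,.015) for u,v,_ in c]);k=np.polyfit(P[:,1],P[:,0],1);print('x=',k, 'width px',np.median(c[:,2]))
g=cv2.cvtColor(im,cv2.COLOR_BGR2GRAY);print(g[25:60,328])
print('cap end',onz('w1.png',328,31.5,.015),'far end',onz('w1.png',328,ys.max()+.5,.012))
print(proj('w1.png',[.57,.124,.015]))
E
```

```text
939 50 130
x= [-0.00427015  0.57402042] width px 20.5
[195 195 195 195 186 147  73  31  34  36  38  38  37  34  37  36  34  36
  35  34  34  28  27  32  50  81  97 100  98  98 104 105 109 109 108]
cap end [0.57294158 0.17366282 0.015     ] far end [0.57479553 0.05419263 0.012     ]
[325.14522681  74.71890289]
```

Call:
move_arm(deltas=[{"x": 0.05, "y": 0.007, "z": 0.02, "wx": 0, "wy": 0, "wz": 0, "hand": 1}, {"x": 0.1, "y": 0.014, "z": 0.05, "wx": 0, "wy": 0, "wz": 0, "hand": 1}, {"x": 0.117, "y": 0.0143, "z": 0.1, "wx": 0, "wy": 0, "wz": 0, "hand": 1}, {"x": 0.117, "y": 0.0143, "z": 0.15, "wx": 0, "wy": 0, "wz": 0, "hand": 1}, {"x": 0.117, "y": 0.0143, "z": 0.19, "wx": 0, "wy": 0, "wz": 0, "hand": 1}, {"x": 0.117, "y": 0.0143, "z": 0.21, "wx": 0, "wy": 0, "wz": 0, "hand": 1}, {"x": 0.117, "y": 0.0143, "z": 0.21, "wx": 0, "wy": 0, "wz": 0, "hand": 1}])

```text
time: 2.52
tool_pos: [0.5726, 0.1133, 0.0485]
tool_rot: [-3.138, 0.0, 1.572]
contact_force: [-0.6, -0.6, 0.2]
opening: 0.0917
```

```bash
python3 - <<'E'
from h import *
print(monitor.observe()['tool_pos'],monitor.observe()['tool_rot']);delta([.5735,.114,.009],1.575)
E
```

```text
[0.57257141 0.11332447 0.04852933] [-3.13818094e+00  4.50630844e-04  1.57242472e+00]
d [0.0007 0.0011 0.0395] w [-0.2  0.  -0.1]
```

Call:
move_arm(deltas=[{"x": 0.0007, "y": 0.001, "z": 0.02, "wx": 0, "wy": 0, "wz": 0, "hand": 1}, {"x": 0.0007, "y": 0.001, "z": 0.034, "wx": 0, "wy": 0, "wz": 0, "hand": 1}, {"x": 0.0007, "y": 0.001, "z": 0.0395, "wx": 0, "wy": 0, "wz": 0, "hand": 0.7}, {"x": 0.0007, "y": 0.001, "z": 0.0395, "wx": 0, "wy": 0, "wz": 0, "hand": 0.5}, {"x": 0.0007, "y": 0.001, "z": 0.0395, "wx": 0, "wy": 0, "wz": 0, "hand": 0.4}, {"x": 0.0007, "y": 0.001, "z": 0.0395, "wx": 0, "wy": 0, "wz": 0, "hand": 0.25}, {"x": 0.0007, "y": 0.001, "z": 0.0395, "wx": 0, "wy": 0, "wz": 0, "hand": 0.2}, {"x": 0.0007, "y": 0.001, "z": 0.0395, "wx": 0, "wy": 0, "wz": 0, "hand": 0.2}], grip_force=10)

```text
time: 3.52
tool_pos: [0.5748, 0.1154, 0.0103]
tool_rot: [3.141, 0.0, 1.574]
contact_force: [0.1, 0.1, 0.1]
opening: 0.0367
```

```bash
python3 - <<'E'
from h import *
s=monitor.observe();print(s['tool_pos'],s['tool_rot'],s['opening'],s['contact_force'])
E
```

```text
[0.57482311 0.11543583 0.01029639] [3.14146914e+00 1.00590075e-04 1.57427147e+00] 0.03668569542193382 [0.1049251  0.09714782 0.1427081 ]
```

Call:
move_arm(deltas=[{"x": 0, "y": 0, "z": 0, "wx": 0, "wy": 0, "wz": 0, "hand": 0.2}, {"x": 0, "y": 0, "z": 0, "wx": 0, "wy": 0, "wz": 0, "hand": 0.2}, {"x": 0, "y": 0, "z": 0, "wx": 0, "wy": 0, "wz": 0, "hand": 0.2}, {"x": 0, "y": 0, "z": -0.01, "wx": 0, "wy": 0, "wz": 0, "hand": 0.2}, {"x": 0, "y": 0, "z": -0.04, "wx": 0, "wy": 0, "wz": 0, "hand": 0.2}, {"x": 0, "y": 0, "z": -0.09, "wx": 0, "wy": 0, "wz": 0, "hand": 0.2}, {"x": 0, "y": 0, "z": -0.14, "wx": 0, "wy": 0, "wz": 0, "hand": 0.2}, {"x": 0, "y": 0, "z": -0.18, "wx": 0, "wy": 0, "wz": 0, "hand": 0.2}], grip_force=10)

```text
time: 4.53
tool_pos: [0.575, 0.1154, 0.1931]
tool_rot: [3.139, -0.0, 1.574]
contact_force: [0.2, 0.4, -1.0]
opening: 0.0295
```

Call:
move_arm(deltas=[{"x": -0.03, "y": 0, "z": -0.03, "wx": 0, "wy": 0, "wz": 0, "hand": 0.2}, {"x": -0.07, "y": 0, "z": -0.06, "wx": 0, "wy": 0, "wz": 0, "hand": 0.2}, {"x": -0.12, "y": 0, "z": -0.08, "wx": 0, "wy": 0, "wz": 0, "hand": 0.2}, {"x": -0.17, "y": 0, "z": -0.08, "wx": 0, "wy": 0, "wz": 0, "hand": 0.2}, {"x": -0.22, "y": 0, "z": -0.08, "wx": 0, "wy": 0, "wz": 0, "hand": 0.2}, {"x": -0.27, "y": 0, "z": -0.08, "wx": 0, "wy": 0, "wz": 0, "hand": 0.2}, {"x": -0.32, "y": 0, "z": -0.08, "wx": 0, "wy": 0, "wz": 0, "hand": 0.2}, {"x": -0.36, "y": 0, "z": -0.08, "wx": 0, "wy": 0, "wz": 0, "hand": 0.2}])

```text
time: 5.52
tool_pos: [0.5755, -0.2465, 0.2708]
tool_rot: [3.141, 0.0, 1.573]
contact_force: [0.9, 0.4, -0.2]
opening: 0.0296
```

Call:
move_arm(deltas=[{"x": -0.035, "y": 0, "z": 0, "wx": 0, "wy": 0, "wz": 0, "hand": 0.2}, {"x": -0.035, "y": 0, "z": 0, "wx": 0, "wy": 0, "wz": 0, "hand": 0.2}, {"x": -0.035, "y": 0, "z": 0, "wx": 0, "wy": 0, "wz": 0, "hand": 0.2}, {"x": -0.035, "y": 0, "z": 0, "wx": 0, "wy": 0, "wz": 0, "hand": 0.2}])

```text
time: 6.02
tool_pos: [0.5763, -0.2783, 0.2706]
tool_rot: [3.141, -0.0, 1.576]
contact_force: [-0.1, 0.5, -1.1]
opening: 0.0295
```

```bash
python3 - <<'E'
from h import *
s=monitor.observe();print(s['tool_pos'],s['tool_rot'],s['opening'],s['contact_force'])
im=snap('wrist','w2.png')
E
```

```text
[ 0.57631786 -0.2783044   0.27062935] [ 3.14131864e+00 -6.54933682e-05  1.57558887e+00] 0.02949806567365799 [-0.08721116  0.49338679 -1.11775132]
```

View pics/w2.png

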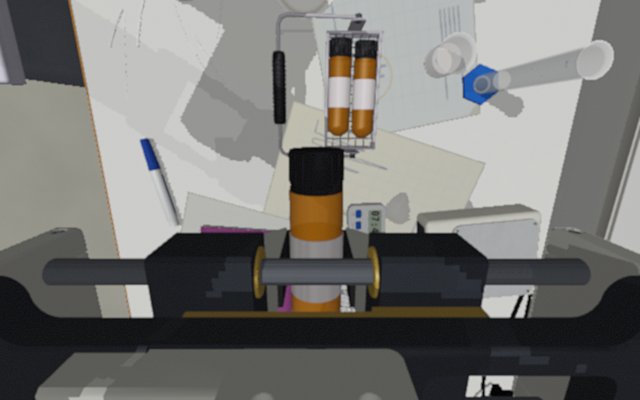

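The held tube sits squarely in the jaws. Basket tubes run along columns 340 and 365 (rows 38–136), the black grip is at (279,50–123), the ears are at (357,22) and about (345,152).

```bash
python3 - <<'E'
from h import *
f='w2.png';im=cv2.imread('pics/'+f);hsv=cv2.cvtColor(im,cv2.COLOR_BGR2HSV);g=hsv[...,2].astype(int)
m=(hsv[...,0]<22)&(hsv[...,1]>120)&(hsv[...,2]>50)
out=[]
for lo,hi in((325,352),(353,380)):
    P=[];W=[]
    for y in list(range(56,76))+list(range(110,130)):
        r=np.nonzero(m[y,lo:hi])[0]+lo
        if len(r)>12:
            P.append(onz(f,(r.min()+r.max())/2,y,.021));W.append(len(r))
    P=np.array(P);k=np.polyfit(P[:,1],P[:,0],1);ys=np.nonzero(m[:148,(lo+hi)//2])[0];print('tube',k,np.median(W),len(P),'end',onz(f,(lo+hi)//2,ys.max(),.021),'x at -.165',np.polyval(k,-.165))
    print('cap col',g[30:60,(lo+hi)//2])
b=(g<45).astype(np.uint8);b[:,:268]=0;b[:,291:]=0;b[135:]=0;b[:40]=0
n,l,st,ce=cv2.connectedComponentsWithStats(b);i=1+st[1:,4].argmax();print(st[i],ce[i])
ys,xs=np.nonzero(l==i);k=np.polyfit(ys,xs,1);r=st[i]
for y in(r[1]-.5,r[1]+r[3]-.5):print('grip end',onz(f,np.polyval(k,y),y,.066))
# held tube
P=[]
E
```

```text
tube [0.01221851 0.60793046] 20.0 40 end [ 0.60601194 -0.22620425  0.021     ] x at -.165 0.6059144036179739
cap col [161 137 125 108 106 121 111  71  37  33  38  39  42  41  43  42  41  43
  44  44  45  40  39  32  39  73 135 161 162 160]
tube [0.0073747 0.639757 ] 20.0 38 end [ 0.64443915 -0.22737377  0.021     ] x at -.165 0.6385401732528975
cap col [175 165 145 115 108 109 113 124 149 134  74  40  46  51  51  49  46  54
  54  55  52  45  40  35  34  33  41  73 138 164]
[273  52  12  72 652] [278.99233129  89.52300613]
grip end [ 0.53253339 -0.132943    0.066     ]
grip end [ 0.53193637 -0.212033    0.066     ]
```

```bash
python3 - <<'E'
from h import *
f='w2.png'
for n,u,v,z in(('cyl base',480,86,0),('cyl base left',462,86,0),('beaker left',425,60,0),('capA',340,37.5,.021),('capB',365,40,.021),('timer',366,220,.018)):print(n,onz(f,u,v,z).round(3))
for n,u,v in (('bottle cap',250,0),):pass
print('bottle', onz('w1.png',450,190,0))
print('earN',onz(f,357,22,.069),'earS',onz(f,345,152,.069))
delta([.6222,-.1685,.12],1.562)
E
```

```text
cyl base [ 0.802 -0.162  0.   ]
cyl base left [ 0.777 -0.162  0.   ]
beaker left [ 0.723 -0.129  0.   ]
capA [ 0.606 -0.107  0.021]
capB [ 0.637 -0.11   0.021]
timer [ 0.651 -0.352  0.018]
bottle [ 0.75638589 -0.03102853  0.        ]
earN [ 0.6203261  -0.10364817  0.069     ] earS [ 0.61152193 -0.24551139  0.069     ]
d [0.1096 0.0463 0.1507] w [0.  0.  0.8]
```

Call:
move_arm(deltas=[{"x": 0.04, "y": 0.018, "z": 0, "wx": 0, "wy": 0, "wz": 0.8, "hand": 0.2}, {"x": 0.08, "y": 0.036, "z": 0.01, "wx": 0, "wy": 0, "wz": 0.8, "hand": 0.2}, {"x": 0.1096, "y": 0.0463, "z": 0.03, "wx": 0, "wy": 0, "wz": 0.8, "hand": 0.2}, {"x": 0.1096, "y": 0.0463, "z": 0.07, "wx": 0, "wy": 0, "wz": 0.8, "hand": 0.2}, {"x": 0.1096, "y": 0.0463, "z": 0.12, "wx": 0, "wy": 0, "wz": 0.8, "hand": 0.2}, {"x": 0.1096, "y": 0.0463, "z": 0.16, "wx": 0, "wy": 0, "wz": 0.8, "hand": 0.2}, {"x": 0.1096, "y": 0.0463, "z": 0.18, "wx": 0, "wy": 0, "wz": 0.8, "hand": 0.2}, {"x": 0.1096, "y": 0.0463, "z": 0.18, "wx": 0, "wy": 0, "wz": 0.8, "hand": 0.2}])

```text
time: 7.08
tool_pos: [0.6212, -0.1686, 0.0887]
tool_rot: [-3.138, -0.001, 1.561]
contact_force: [-0.2, 0.0, -0.3]
opening: 0.0295
```

```bash
python3 - <<'E'
from h import *
delta([.6222,-.1685,.042],1.562)
print(monitor.observe()['contact_force'])
snap('wrist','w3.png')
E
```

```text
d [0.0001 0.0012 0.0467] w [-0.2 -0.1 -0. ]
[-0.15412342  0.01005398 -0.34452316]
```

View pics/w3.png

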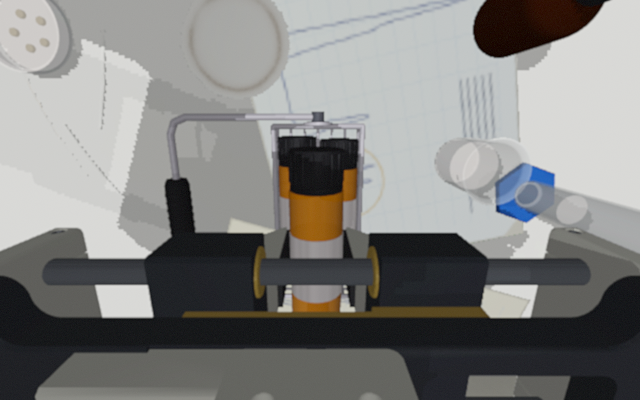

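The held tube (column 317) is centred over the two tubes (297 and 340) and between the ears (318,118). I'll lower it slowly.

Call:
move_arm(deltas=[{"x": 0, "y": 0.0007, "z": 0.015, "wx": 0, "wy": 0, "wz": 0, "hand": 0.2}, {"x": 0, "y": 0.0007, "z": 0.028, "wx": 0, "wy": 0, "wz": 0, "hand": 0.2}, {"x": 0, "y": 0.0007, "z": 0.036, "wx": 0, "wy": 0, "wz": 0, "hand": 0.2}, {"x": 0, "y": 0.0007, "z": 0.04, "wx": 0, "wy": 0, "wz": 0, "hand": 0.2}, {"x": 0, "y": 0.0007, "z": 0.042, "wx": 0, "wy": 0, "wz": 0, "hand": 0.2}, {"x": 0, "y": 0.0007, "z": 0.043, "wx": 0, "wy": 0, "wz": 0, "hand": 0.2}, {"x": 0, "y": 0.0007, "z": 0.043, "wx": 0, "wy": 0, "wz": 0, "hand": 0.2}])

```text
time: 8.0
tool_pos: [0.6229, -0.1699, 0.0474]
tool_rot: [3.141, 0.0, 1.56]
contact_force: [-1.2, 0.2, -0.7]
opening: 0.0298
```

Call:
move_arm(deltas=[{"x": 0, "y": 0, "z": 0.001, "wx": 0, "wy": 0, "wz": 0, "hand": 0.2}, {"x": 0, "y": 0, "z": 0.001, "wx": 0, "wy": 0, "wz": 0, "hand": 0.2}])

```text
time: 8.25
tool_pos: [0.6228, -0.1698, 0.0463]
tool_rot: [3.141, 0.0, 1.56]
contact_force: [-0.3, -0.1, -0.1]
opening: 0.0302
```

Call:
move_arm(deltas=[{"x": 0, "y": 0, "z": 0.001, "wx": 0, "wy": 0, "wz": 0, "hand": 0.2}, {"x": 0, "y": 0, "z": 0.001, "wx": 0, "wy": 0, "wz": 0, "hand": 0.2}])

```text
time: 8.5
tool_pos: [0.6227, -0.1698, 0.0451]
tool_rot: [-3.141, 0.0, 1.56]
contact_force: [0.8, 0.0, -1.0]
opening: 0.0296
```

Call:
move_arm(deltas=[{"x": 0, "y": 0, "z": 0.001, "wx": 0, "wy": 0, "wz": 0, "hand": 0.2}, {"x": 0, "y": 0, "z": 0.001, "wx": 0, "wy": 0, "wz": 0, "hand": 0.2}])

```text
time: 8.75
tool_pos: [0.6227, -0.1698, 0.0441]
tool_rot: [-3.141, 0.0, 1.56]
contact_force: [-0.2, 0.2, -0.1]
opening: 0.0294
```

Call:
move_arm(deltas=[{"x": 0, "y": 0, "z": 0.001, "wx": 0, "wy": 0, "wz": 0, "hand": 0.2}, {"x": 0, "y": 0, "z": 0.001, "wx": 0, "wy": 0, "wz": 0, "hand": 0.2}])

```text
time: 9.0
tool_pos: [0.6227, -0.1698, 0.0431]
tool_rot: [-3.141, 0.0, 1.56]
contact_force: [-0.9, -0.6, -0.8]
opening: 0.0298
```

Call:
move_arm(deltas=[{"x": 0, "y": 0, "z": 0.001, "wx": 0, "wy": 0, "wz": 0, "hand": 0.2}, {"x": 0, "y": 0, "z": 0.001, "wx": 0, "wy": 0, "wz": 0, "hand": 0.2}])

```text
time: 9.25
tool_pos: [0.6227, -0.1698, 0.0421]
tool_rot: [-3.141, 0.0, 1.56]
contact_force: [-0.2, -0.7, -0.7]
opening: 0.0295
```

Call:
move_arm(deltas=[{"x": 0, "y": 0, "z": 0.001, "wx": 0, "wy": 0, "wz": 0, "hand": 0.2}, {"x": 0, "y": 0, "z": 0.001, "wx": 0, "wy": 0, "wz": 0, "hand": 0.2}])

```text
time: 9.5
tool_pos: [0.6229, -0.1699, 0.0418]
tool_rot: [3.141, 0.0, 1.56]
contact_force: [-1.9, 0.8, 4.2]
opening: 0.0294
```

```bash
python3 - <<'E'
from h import *
import time
s=monitor.observe();print(s['tool_pos'],s['contact_force'],s['torque'])
E
```

```text
[ 0.6229383  -0.16985869  0.04181755] [-1.91363604  0.7728097   4.21255625] [ 0.11482387  0.18638657 -0.0061152 ]
```

Contact at 4 N at the expected height. Releasing.

Call:
move_arm(deltas=[{"x": 0, "y": 0, "z": 0, "wx": 0, "wy": 0, "wz": 0, "hand": 0.36}, {"x": 0, "y": 0, "z": 0, "wx": 0, "wy": 0, "wz": 0, "hand": 0.4}, {"x": 0, "y": 0, "z": 0, "wx": 0, "wy": 0, "wz": 0, "hand": 0.5}, {"x": 0, "y": 0, "z": 0, "wx": 0, "wy": 0, "wz": 0, "hand": 0.55}, {"x": 0, "y": 0, "z": 0, "wx": 0, "wy": 0, "wz": 0, "hand": 0.55}, {"x": 0, "y": 0, "z": -0.005, "wx": 0, "wy": 0, "wz": 0, "hand": 0.55}, {"x": 0, "y": 0, "z": -0.015, "wx": 0, "wy": 0, "wz": 0, "hand": 0.55}, {"x": 0, "y": 0, "z": -0.03, "wx": 0, "wy": 0, "wz": 0, "hand": 0.55}])

```text
time: 10.5
tool_pos: [0.6227, -0.1698, 0.072]
tool_rot: [-3.141, 0.0, 1.56]
contact_force: [-0.6, -0.6, -0.3]
opening: 0.0502
```

Call:
move_arm(deltas=[{"x": -0.01, "y": -0.01, "z": -0.03, "wx": 0, "wy": 0, "wz": 0, "hand": 0.55}, {"x": -0.04, "y": -0.03, "z": -0.07, "wx": 0, "wy": 0, "wz": 0, "hand": 0.55}, {"x": -0.08, "y": -0.06, "z": -0.11, "wx": 0, "wy": 0, "wz": 0, "hand": 0.55}, {"x": -0.11, "y": -0.09, "z": -0.14, "wx": 0, "wy": 0, "wz": 0, "hand": 0.55}, {"x": -0.11, "y": -0.09, "z": -0.15, "wx": 0, "wy": 0, "wz": 0, "hand": 0.55}, {"x": -0.11, "y": -0.09, "z": -0.15, "wx": 0, "wy": 0, "wz": 0, "hand": 0.55}])

```text
time: 11.25
tool_pos: [0.5321, -0.2788, 0.2225]
tool_rot: [3.139, 0.001, 1.56]
contact_force: [0.2, 0.1, 0.8]
opening: 0.0504
```

```bash
python3 - <<'E'
from h import *
s=monitor.observe();print(s['tool_pos'],s['tool_rot'],s['opening'],s['qpos'])
snap('wrist','w4.png')
E
```

```text
[ 0.53213354 -0.27875087  0.22254881] [3.13934262e+00 9.87899270e-04 1.55988671e+00] 0.050375603459647665 [-6.10301945e-01  4.83937029e-01  1.31276339e+00  4.65735008e-04
  1.34247715e+00 -5.99498302e-01]
```

View pics/w4.png

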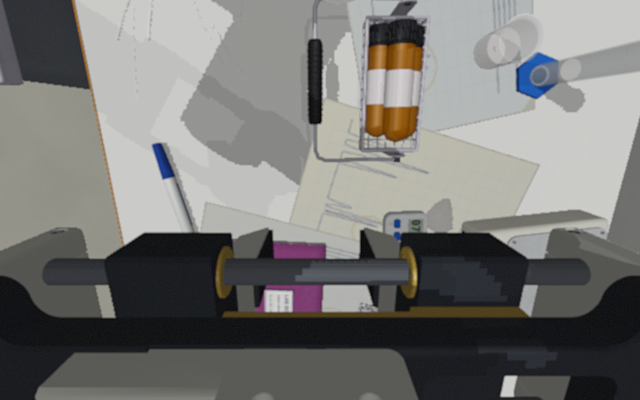

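The third tube rests in the groove, aligned with the two below, and the grip is at column 315, rows 40–123. I'll refine the grip position and work out the move.

```bash
python3 - <<'E'
from h import *
f='w4.png';im=cv2.imread('pics/'+f);g=im.max(2)
b=(g<45).astype(np.uint8);b[:,:303]=0;b[:,328:]=0;b[140:]=0
n,l,st,ce=cv2.connectedComponentsWithStats(b);i=1+st[1:,4].argmax();r=st[i];print(r)
ys,xs=np.nonzero(l==i);k=np.polyfit(ys,xs,1)
e=[onz(f,np.polyval(k,y),y,.066) for y in(r[1]-.5,r[1]+r[3]-.5)];print(e)
c=(e[0]+e[1])/2;print(c,np.linalg.norm(e[0]-e[1]))
delta([c[0],c[1],.047],1.562)
E
```

```text
[308  40  14  84 919]
[array([ 0.53238607, -0.13265041,  0.066     ]), array([ 0.53132093, -0.21182905,  0.066     ])]
[ 0.5318535  -0.17223973  0.066     ] 0.07918579749225395
d [ 0.1058 -0.0013  0.1743] w [ 0.  -0.  -0.1]
```

Call:
move_arm(deltas=[{"x": 0.05, "y": -0.0007, "z": 0.02, "wx": 0, "wy": 0, "wz": 0, "hand": 0.55}, {"x": 0.1, "y": -0.001, "z": 0.05, "wx": 0, "wy": 0, "wz": 0, "hand": 0.55}, {"x": 0.107, "y": -0.001, "z": 0.1, "wx": 0, "wy": 0, "wz": 0, "hand": 0.55}, {"x": 0.107, "y": -0.001, "z": 0.13, "wx": 0, "wy": 0, "wz": 0, "hand": 0.55}, {"x": 0.107, "y": -0.001, "z": 0.15, "wx": 0, "wy": 0, "wz": 0, "hand": 0.55}, {"x": 0.107, "y": -0.001, "z": 0.165, "wx": 0, "wy": 0, "wz": 0, "hand": 0.55}, {"x": 0.107, "y": -0.001, "z": 0.1735, "wx": 0, "wy": 0, "wz": 0, "hand": 0.55}, {"x": 0.107, "y": -0.001, "z": 0.1735, "wx": 0, "wy": 0, "wz": 0, "hand": 0.55}])

```text
time: 12.3
tool_pos: [0.5317, -0.1715, 0.0473]
tool_rot: [-3.141, -0.0, 1.561]
contact_force: [0.0, 1.2, 0.0]
opening: 0.0503
```

Call:
move_arm(deltas=[{"x": 0, "y": 0, "z": 0, "wx": 0, "wy": 0, "wz": 0, "hand": 0.35}, {"x": 0, "y": 0, "z": 0, "wx": 0, "wy": 0, "wz": 0, "hand": 0.28}, {"x": 0, "y": 0, "z": 0, "wx": 0, "wy": 0, "wz": 0, "hand": 0.22}, {"x": 0, "y": 0, "z": 0, "wx": 0, "wy": 0, "wz": 0, "hand": 0.18}, {"x": 0, "y": 0, "z": 0, "wx": 0, "wy": 0, "wz": 0, "hand": 0.1}, {"x": 0, "y": 0, "z": 0, "wx": 0, "wy": 0, "wz": 0, "hand": 0.05}, {"x": 0, "y": 0, "z": 0, "wx": 0, "wy": 0, "wz": 0, "hand": 0.05}], grip_force=15)

```text
time: 13.18
tool_pos: [0.5322, -0.172, 0.0479]
tool_rot: [3.141, 0.0, 1.56]
contact_force: [2.1, 0.6, -0.0]
opening: 0.0152
```

```bash
python3 - <<'E'
from h import *
s=monitor.observe();print(s['tool_pos'],s['tool_rot'],s['opening'],s['contact_force'],s['torque'])
E
```

```text
[ 0.53221239 -0.17198148  0.04791841] [3.14053851e+00 4.18877032e-04 1.56023714e+00] 0.015236400553729332 [ 2.05082763  0.5733427  -0.02274179] [ 0.00080762 -0.45627467  0.01949183]
```

Call:
move_arm(deltas=[{"x": 0, "y": 0.0004, "z": -0.0045, "wx": 0, "wy": 0, "wz": 0, "hand": 0.05}, {"x": 0, "y": 0.002, "z": -0.0133, "wx": 0, "wy": 0, "wz": 0, "hand": 0.05}, {"x": 0, "y": 0.0044, "z": -0.022, "wx": 0, "wy": 0, "wz": 0, "hand": 0.05}, {"x": 0, "y": 0.0076, "z": -0.0304, "wx": 0, "wy": 0, "wz": 0, "hand": 0.05}, {"x": 0, "y": 0.0117, "z": -0.0384, "wx": 0, "wy": 0, "wz": 0, "hand": 0.05}, {"x": 0, "y": 0.0166, "z": -0.046, "wx": 0, "wy": 0, "wz": 0, "hand": 0.05}, {"x": 0, "y": 0.0222, "z": -0.053, "wx": 0, "wy": 0, "wz": 0, "hand": 0.05}, {"x": 0, "y": 0.0284, "z": -0.0595, "wx": 0, "wy": 0, "wz": 0, "hand": 0.05}], grip_force=25)

```text
time: 14.18
tool_pos: [0.5602, -0.1721, 0.1076]
tool_rot: [-3.141, -0.0, 1.56]
contact_force: [0.3, 0.8, -0.1]
opening: 0.015
```

Call:
move_arm(deltas=[{"x": 0, "y": 0.0069, "z": -0.0058, "wx": 0, "wy": 0, "wz": 0, "hand": 0.05}, {"x": 0, "y": 0.0143, "z": -0.0109, "wx": 0, "wy": 0, "wz": 0, "hand": 0.05}, {"x": 0, "y": 0.0222, "z": -0.0152, "wx": 0, "wy": 0, "wz": 0, "hand": 0.05}, {"x": 0, "y": 0.0305, "z": -0.0187, "wx": 0, "wy": 0, "wz": 0, "hand": 0.05}, {"x": 0, "y": 0.0391, "z": -0.0213, "wx": 0, "wy": 0, "wz": 0, "hand": 0.05}, {"x": 0, "y": 0.0479, "z": -0.0231, "wx": 0, "wy": 0, "wz": 0, "hand": 0.05}, {"x": 0, "y": 0.0551, "z": -0.0239, "wx": 0, "wy": 0, "wz": 0, "hand": 0.05}, {"x": 0, "y": 0.0614, "z": -0.0241, "wx": 0, "wy": 0, "wz": 0, "hand": 0.05}])

```text
time: 15.18
tool_pos: [0.6224, -0.1727, 0.1316]
tool_rot: [3.141, 0.0, 1.56]
contact_force: [-0.3, 2.0, 4.6]
opening: 0.0145
```

Call:
move_arm(deltas=[{"x": 0, "y": 0, "z": 0, "wx": 0, "wy": 0, "wz": 0, "hand": 0.05}, {"x": 0, "y": 0, "z": 0, "wx": 0, "wy": 0, "wz": 0, "hand": 0.05}, {"x": 0, "y": 0, "z": 0, "wx": 0, "wy": 0, "wz": 0, "hand": 0.05}, {"x": 0, "y": 0, "z": 0, "wx": 0, "wy": 0, "wz": 0, "hand": 0.05}], grip_force=45)

```text
time: 15.68
tool_pos: [0.6219, -0.1727, 0.1316]
tool_rot: [3.141, 0.0, 1.56]
contact_force: [-0.2, 1.7, 5.1]
opening: 0.0142
```

```bash
python3 - <<'E'
from h import *
s=monitor.observe();print(s['tool_pos'],s['tool_rot'],s['opening'],s['contact_force'],s['torque'])
snap('side','d5.png');a=snap('scene','s5.png')
b=cv2.imread('pics/d5.png');a=cv2.imread('pics/s5.png')
cv2.imwrite('pics/c5.png',np.hstack([cv2.resize(b[130:250,260:360],(400,480),interpolation=2),cv2.resize(a[160:280,300:400],(400,480),interpolation=2)]))
E
```

```text
[ 0.62192461 -0.17272169  0.13155492] [3.14071757e+00 7.98672352e-05 1.56025930e+00] 0.014217675042064235 [-0.2138414   1.7421869   5.07041171] [ 0.35460978 -0.07026343 -0.01054077]
```

View pics/c5.png

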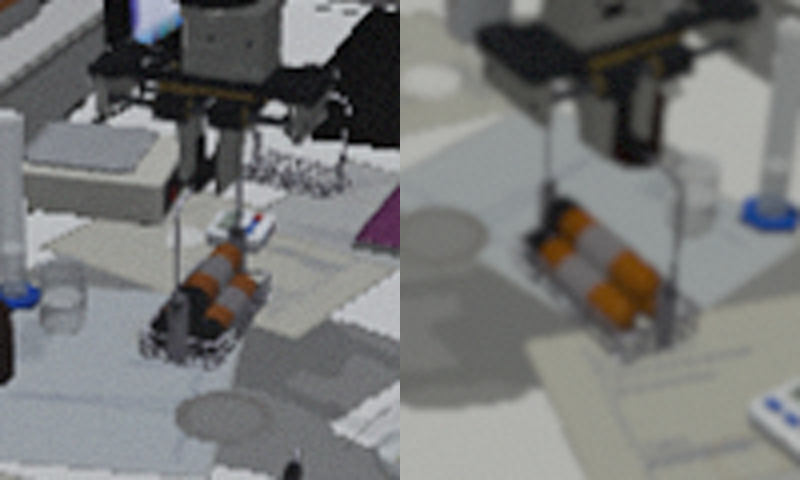

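The handle is upright and the tubes are still nested. I'll lift smoothly by 10 cm.

Call:
move_arm(deltas=[{"x": 0, "y": 0, "z": -0.001, "wx": 0, "wy": 0, "wz": 0, "hand": 0.05}, {"x": 0, "y": 0, "z": -0.003, "wx": 0, "wy": 0, "wz": 0, "hand": 0.05}, {"x": 0, "y": 0, "z": -0.007, "wx": 0, "wy": 0, "wz": 0, "hand": 0.05}, {"x": 0, "y": 0, "z": -0.012, "wx": 0, "wy": 0, "wz": 0, "hand": 0.05}, {"x": 0, "y": 0, "z": -0.018, "wx": 0, "wy": 0, "wz": 0, "hand": 0.05}, {"x": 0, "y": 0, "z": -0.025, "wx": 0, "wy": 0, "wz": 0, "hand": 0.05}, {"x": 0, "y": 0, "z": -0.033, "wx": 0, "wy": 0, "wz": 0, "hand": 0.05}, {"x": 0, "y": 0, "z": -0.041, "wx": 0, "wy": 0, "wz": 0, "hand": 0.05}], grip_force=50)

```text
time: 16.77
tool_pos: [0.6216, -0.1728, 0.1731]
tool_rot: [3.141, 0.0, 1.56]
contact_force: [0.4, 0.8, -7.3]
opening: 0.014
```

Call:
move_arm(deltas=[{"x": 0, "y": 0, "z": -0.009, "wx": 0, "wy": 0, "wz": 0, "hand": 0.05}, {"x": 0, "y": 0, "z": -0.019, "wx": 0, "wy": 0, "wz": 0, "hand": 0.05}, {"x": 0, "y": 0, "z": -0.029, "wx": 0, "wy": 0, "wz": 0, "hand": 0.05}, {"x": 0, "y": 0, "z": -0.038, "wx": 0, "wy": 0, "wz": 0, "hand": 0.05}, {"x": 0, "y": 0, "z": -0.046, "wx": 0, "wy": 0, "wz": 0, "hand": 0.05}, {"x": 0, "y": 0, "z": -0.052, "wx": 0, "wy": 0, "wz": 0, "hand": 0.05}, {"x": 0, "y": 0, "z": -0.057, "wx": 0, "wy": 0, "wz": 0, "hand": 0.05}, {"x": 0, "y": 0, "z": -0.06, "wx": 0, "wy": 0, "wz": 0, "hand": 0.05}])

```text
time: 17.77
tool_pos: [0.6215, -0.1728, 0.2325]
tool_rot: [3.142, 0.0, 1.56]
contact_force: [0.2, 0.6, -6.4]
opening: 0.0143
```

Call:
move_arm(deltas=[{"x": 0, "y": 0, "z": 0, "wx": 0, "wy": 0, "wz": 0, "hand": 0.05}, {"x": 0, "y": 0, "z": 0, "wx": 0, "wy": 0, "wz": 0, "hand": 0.05}, {"x": 0, "y": 0, "z": 0, "wx": 0, "wy": 0, "wz": 0, "hand": 0.05}, {"x": 0, "y": 0, "z": 0, "wx": 0, "wy": 0, "wz": 0, "hand": 0.05}, {"x": 0, "y": 0, "z": 0, "wx": 0, "wy": 0, "wz": 0, "hand": 0.05}, {"x": 0, "y": 0, "z": 0, "wx": 0, "wy": 0, "wz": 0, "hand": 0.05}, {"x": 0, "y": 0, "z": 0, "wx": 0, "wy": 0, "wz": 0, "hand": 0.05}, {"x": 0, "y": 0, "z": 0, "wx": 0, "wy": 0, "wz": 0, "hand": 0.05}])

```text
time: 18.77
tool_pos: [0.6215, -0.1728, 0.2323]
tool_rot: [-3.142, 0.0, 1.56]
contact_force: [-0.7, -0.2, -7.4]
opening: 0.0145
```

```bash
python3 - <<'E'
from h import *
s=monitor.observe();print(s['tool_pos'],s['tool_rot'],s['opening'],s['contact_force'],s['torque'])
snap('side','d6.png');snap('scene','s6.png')
b=cv2.imread('pics/d6.png');a=cv2.imread('pics/s6.png')
cv2.imwrite('pics/c6.png',np.hstack([cv2.resize(b[110:230,260:360],(400,480),interpolation=2),cv2.resize(a[140:260,300:400],(400,480),interpolation=2)]))
E
```

```text
[ 0.6215365  -0.17280227  0.23231473] [-3.14158870e+00  1.08397774e-04  1.56024968e+00] 0.014450479202779722 [-0.71017531 -0.19433235 -7.40009688] [-0.02271578 -0.11179611 -0.02262282]
```

View pics/c6.png

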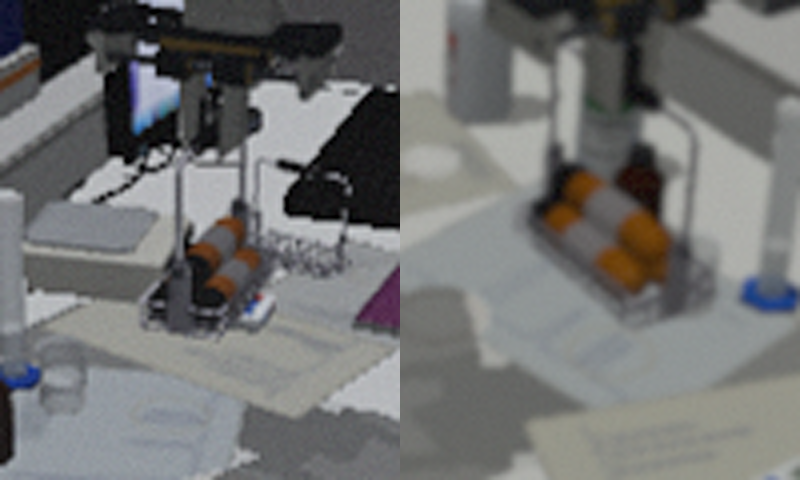

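```bash
python3 - <<'E'
from h import *
print(tri(('d6.png',305,175.5),('s6.png',338.25,177)).round(3),tri(('d6.png',320.25,160.75),('s6.png',370,202.5)).round(3))
a=cv2.imread('pics/d6.png').astype(int);snap('side','d7.png');b=cv2.imread('pics/d7.png').astype(int)
print('motion diff',np.abs(a-b)[150:200,290:335].mean(),np.abs(a-b)[300:,:].mean(),monitor.observe()['contact_force'],monitor.observe()['time'])
E
```

```text
[ 0.62  -0.103  0.165] [ 0.618 -0.251  0.161]
motion diff 2.6708148148148148 2.6356770833333334 [ 0.48993682 -0.00917945 -8.02783944] 18.925
```

```bash
python3 -c "
from h import *
print(robot.hand_in(), monitor.observe()['tool_pos'])"
```

```text
the job is handed in; nothing more can be done
the job is handed in; nothing more can be done
```

The job is done and handed in at about 19 s of the 64 s allowed. I laid the loose tube in the groove, let go of it, swung the handle upright by its grip and lifted the basket 10 cm.

- **Placing:** I lowered the tube until it touched at about 4 N, then opened the fingers and backed off. The next picture showed it lying nested on the other two.
- **Swing:** force readings stayed within 5 N. At the top the arm pressed down at about 5 N with the basket on the bench. A picture showed the handle upright and all three tubes in place.
- **Lift:** the gripper rose from 0.132 to 0.232 m. The held load reads about 7.4 N, against an expected 6.3 N for the loaded basket; readings are noisy by about 1 N.
- **Stillness:** two pictures 0.1 s apart differ only by camera noise.
- **Level:** the two ear tops measured 165 and 161 mm high, where about 169 mm was expected. That is a tilt of about 1.5°, which is within the pixel error at that distance.
- **Bystanders:** nothing was seen knocked. I judged this by eye and did not re-measure their positions.

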